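# Load a plaster block into the dust box with the push stick

### The arm

A 6-joint arm with a two-finger parallel gripper is mounted at the origin on the work surface. World frame = base frame: x ahead of the robot, y to its left, z up, the work surface at z = 0. Lengths are in m, angles in rad, forces in N, time in s.
With the tool pointing down it reaches from about 0.425 to 0.95 m from the base axis. Payload 3.5 kg.
Tool frame: the origin (TCP) lies where the fingers leave the gripper's body, on its centre line; the fingertips stand 73 mm ahead of it and the grasp point (between the pads) lies 54 mm ahead of it; y points along the fingers, x is the direction in which the jaws open and shut, and the axes are right-handed (so a half turn about y gives the same grasp; the last joint's range is limited). The gripper opens to 85 mm and grips with 20 to 120 N. Pads are 22 mm wide; open, the fingers measure 114 mm over their backs; the gripper's body (76 mm by 85 mm) begins 54 mm behind the grasp point. The pads swing forward as they close: fully open they stand 13 mm farther back than shut.
Start: joints at [1.06, 0.286, 1.577, -0, 1.279, -0.15], TCP at [0.238, 0.632, 0.304] pointing down, gripper open.
Joint ranges: [-2.77, 2.77], [-0.9, 2.22], [0.21, 2.48], [-1.53, 4.67], [0.24, 2.81], [-2.84, 2.84]. Speed limits (rad/s): [2.79, 2.79, 3.14, 3.14, 3.14, 3.14].

### API

Orientations are given as a unit quaternion [w, x, y, z].
In Python, from workcell import bot, release, gripper_close, inverse_kinematics, monitor, viewer, workorder gives the robot as it stands. Calls block until the motion is done:
- bot.reach(position, orientation): joint-space move of the TCP to a pose.
- bot.move_straight(position, frame=None, vel=0.15, threshold=None): straight line of the TCP; frame=None keeps the orientation; vel is the mean speed in m/s. With threshold (N) it stops when the force on the tool has changed by that much, and returns True; else False.
- bot.move_joints(angles): joint-space move.
- release() and gripper_close(grasp_force=None): open the fingers fully, or close them until they stop; grasp_force is the grip in N (None keeps the last).
- bot.dwell(seconds).
- inverse_kinematics(position, orientation): joint angles nearest the present ones, or None.
- monitor.observe(): the state.
- viewer.read_camera(name): name is "scene" or "top" or "wrist"; returns (picture, depth): 384x512x3 uint8, red, green, blue; 384x512 float32, m along the optical axis (not along the pixel's ray), 0 where there is no reading.
- viewer.camera_model(name): a dict with "fx", "fy", "cx", "cy" (pixels), "R" (3x3) and "t" (3): a world point X has camera coordinates R X + t; the wrist camera has in their place "mount" (4x4, takes a point from camera to tool coordinates, whose origin is the TCP and whose axes are the tool frame's). Camera axes: x right, y down, z forward; pixel columns grow to the right and rows downward; lengths in m; the calibration is good to about 2 mm. A picture is of the moment at which its call begins: read the wrist's pose just before it. camera_model takes no time and is no camera call.
A pose or a line that the arm cannot do raises bot.IKError and nothing moves.
- workorder.finish_job(): hands the job in, once; it reports no verdict.
The state is a dict: "clock": time; "joints": joint angles; "qvel": joint speeds; "effort": joint torques, N m; "tool_pos": TCP position; "orientation": TCP orientation; "force": force on the tool from outside, world axes, zero at the start; "ft_torque": the same for the moment, N m; "opening": finger opening in m.
Only numpy, scipy, OpenCV 4.12 (cv2) and the standard library are available. Lean on these libraries where they do the work, as an engineer would, in place of code of your own. Each camera call takes 0.05 s, during which the arm holds its last target. There are 200 camera calls.

### The job

Stand the two-cell plaster block in the infeed of the dust box and, with the push stick, push it lengthwise through the spring flap until you feel it come up against the hidden stop inside, pressing lightly and not ramming it. Then draw the stick right out so that the flap closes behind the block, leave the stick standing flat on the bench and let go of it. Leave the sprayer, the slab and the scraper alone.

Things in the scene. Friction and masses are not known exactly. Their poses are not given: they have to be found in the camera images.
- booth: Dust box fixed to the bench: grey steel, 280 mm long, 108 wide, 96 high, suction stub at its closed end. Origin on the bench at the middle of its open mouth; x points along the lane into the box, y across, z up. The lane's floor is the bench itself; it is 58 wide between the side walls and the opening is 68 high. A hidden stop inside halts the block.
- mouth (a point): Middle of the mouth, 25 mm above the bench; axes as the dust box. In front of it two low aluminium rails (8 high, 12 thick, 58 apart inside) guide the infeed from x = -130 to 0; flared ends from x = -130 to -176 open to about 77 inside. Fingers clear the rails if they stay more than 8 mm above the bench.
- flap (a joint): Aluminium spring flap behind the mouth, 56 mm wide, 58 long, 4 thick, hinged at its top edge 66 above the bench, 11 mm inside the mouth. 0 = hanging shut; grows (rad) as it swings inward (its only way), to 1.4. The spring (0.03 N m shut, 0.14 N m at 1.4 rad) shuts it. It rides on top of block and stick at 1.2 to 1.3 rad and falls shut once they are clear. It costs a few newtons.
- backstop: Bracket on the box's inner back wall that carries the stop; origin 270 mm inside the mouth, axes as the box. It does not tell the stop's setting: the face of the stop (rubber buffer, 1.8 N/mm, 10 mm of give, then rigid) is 178 to 238 mm inside the mouth, unseen, only felt as a rise of the push force. Over 28 N on the stop is ramming; 5 N held for half a second is enough.
- block_centre (a point): Centre (25 mm above the underside) of the loose off-white plaster block with two open cells on top: 100 mm long (x), 50 wide (y), 50 high (z), walls 10 thick, about 0.3 kg, the same end for end. It starts upright on the bench to the left (+y) of the infeed.
- stick_grip (a point): Grip point of the loose push stick, 100 mm above its flat underside on its black upright handle. Aluminium bar 230 long (x), 40 wide, 44 high; the handle (40 along x, 24 across y, from 44 to 128 above the underside) is near its rear. x points from handle to nose: the flat nose is 185 ahead of the grip, the rear end 45 behind. 0.3 kg, centre of mass about 30 ahead; it stands by itself.
- stick_nose (a point): Centre of the stick's flat nose face, 22 mm above its underside and 185 mm ahead of the handle; axes as the stick.
- sprayer: Bystander: white pump sprayer, 80 diameter, 195 high, origin under its centre. Leave alone.
- slab: Bystander: flat plaster slab 110 x 90 x 28 without cells, origin under its centre. Leave alone.
- scraper: Bystander: scraper 190 long with a flat blade, lying on the bench, origin under its middle. Leave alone.
Not all that is in view belongs to the job. Of the things that look like the part that bears stick_grip, the largest one is meant.

How it is judged:
On the way, in this order (a step that is already met when the one before it is completed fails the run):
1. the block, upright in the lane, has lifted the flap and is part-way through the mouth (value of joint flap above 0.5 rad and x of block_centre in the frame of booth between -0.04 and 0.05 m and angle between the x axis of block_centre and the x axis of booth, either way round below 0.2 rad and angle between block_centre's own z axis and vertical below 0.15 rad), for 0.05 s.
2. the stick presses the block against the stop inside (more than 4 N for 0.2 s) (contact force between block and backstop above 4 N and contact force between stick and block above 0.5 N), for 0.2 s.
At the end, for the whole second after the job is handed in: The block stands upright inside the dust box, wholly past the flap (its centre at least 115 mm inside the mouth), after being pressed on the stop with the stick; the flap hangs shut (under 0.06 rad); the stick stands flat on the bench with its nose outside the mouth; block and stick are at rest (x of block_centre in the frame of booth between 0.115 and 0.21 m and y of block_centre in the frame of booth between -0.02 and 0.02 m and angle between block_centre's own z axis and vertical below 0.15 rad and height (world z) of block_centre below 0.035 m and value of joint flap below 0.06 rad and x of stick_nose in the frame of booth below 0 m and angle between stick_grip's own z axis and vertical below 0.05 rad and height (world z) of stick_grip below 0.106 m and linear speed of each of stick, block below 0.02 m/s); the robot touches nothing.
It fails at once if the block is rammed against the stop (over 28 N) (contact force between block and backstop above 28 N).
It fails at once if the sprayer is moved by more than 30 mm (distance of sprayer from where it was at the start of the episode above 0.03 m).
It fails at once if the slab is moved by more than 30 mm (distance of slab from where it was at the start of the episode above 0.03 m).
It fails at once if the scraper is moved by more than 30 mm (distance of scraper from where it was at the start of the episode above 0.03 m).
It also fails if it takes over 62 s, if anything falls off the work surface, if the arm or the gripper's body presses on something with over 40 N, if the wrist force passes 120 N, or if a joint passes its speed limit or range.

## Working session

There is one attempt and no reset: what is moved stays moved. The work goes in short steps, each a Python script; the robot and the scene stay as the last script left them, time stands still between calls to the robot, and variables do not carry over. Pictures are saved under pics/ and viewed, about 8 in all and at most 12, crops included, and the job is handed in when it is done.

```bash
mkdir -p pics; ls; python3 - <<'E'
from workcell import *
import cv2,numpy as np
o=monitor.observe(); print(o['clock'],o['tool_pos'],o['orientation'],o['opening'])
for n in ['scene','top']:
    p,d=viewer.read_camera(n); np.savez(f'{n}0.npz',p=p,d=d)
    cv2.imwrite(f'pics/{n}0.png',cv2.resize(p[...,::-1],(768,576)))
    print(n,viewer.camera_model(n))
E
```

```text
pics
0.0 [0.23803311 0.63113156 0.30256575] [-0.58122972  0.58196648  0.40144618 -0.40289948] 0.08565616997364763
scene {'fx': 376.189576365181, 'fy': 376.189576365181, 'cx': 256.1384249489948, 'cy': 193.28072547886183, 'R': array([[-0.26584047,  0.96399222,  0.00691689],
       [ 0.79526043,  0.2233534 , -0.56362586],
       [-0.54487586, -0.14433383, -0.82600124]]), 't': array([ 0.07938197, -0.37335542,  1.56208674])}
top {'fx': 468.9556950840075, 'fy': 468.9556950840075, 'cx': 253.613331157059, 'cy': 189.08286919810095, 'R': array([[-0.00394589, -0.99992996,  0.01115818],
       [-0.98016443,  0.00165642, -0.1981791 ],
       [ 0.19814673, -0.01171885, -0.98010231]]), 't': array([0.06691478, 0.56922146, 1.27952702])}
```

View pics/top0.png

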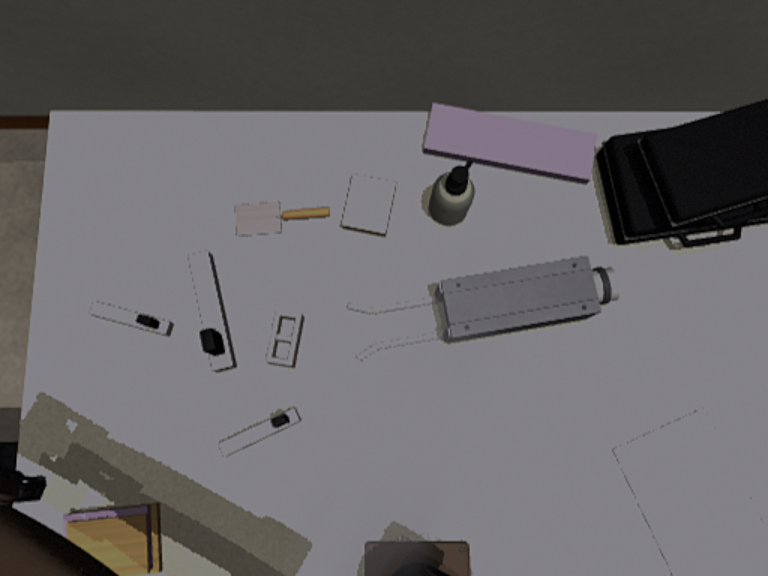

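View pics/scene0.png

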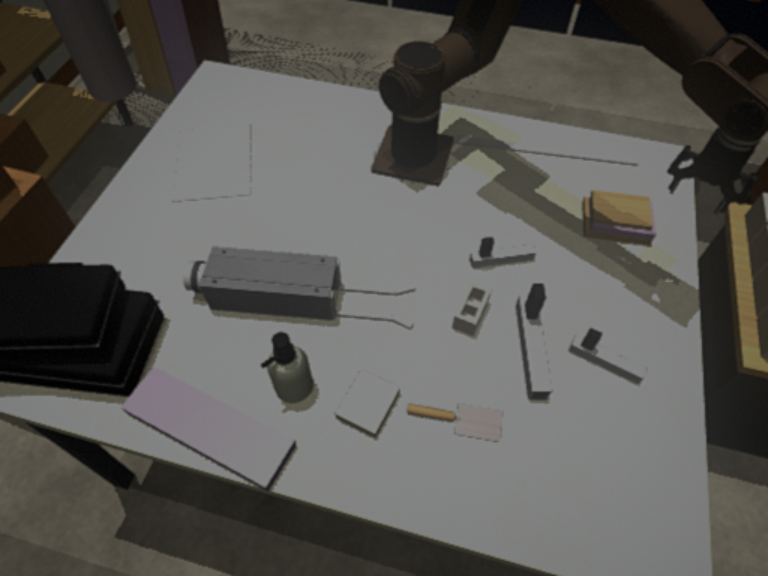

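The top view (768 px wide) shows the box with its mouth at (442,312) and its lane running right. The rails run left to about (350,307)/(360,355). The block is at (285,338). The largest stick has its handle at (211,342) and its nose at (199,252). The scene view agrees.

```bash
cat > h.py <<'E'
import numpy as np,cv2
from workcell import *
def cloud(n,p=None,d=None):
    m=viewer.camera_model(n); v,u=np.mgrid[:384,:512]
    c=np.stack([(u-m['cx'])/m['fx']*d,(v-m['cy'])/m['fy']*d,d],-1)
    return (c-m['t'])@m['R']
def ray(n,u,v,z):
    m=viewer.camera_model(n); r=m['R'].T@np.array([(u-m['cx'])/m['fx'],(v-m['cy'])/m['fy'],1]); c=-m['R'].T@m['t']
    return c+r*(z-c[2])/r[2]
def rect(P,mask):
    q=P[mask][:,:2].astype(np.float32)*1000
    (c,s,a)=cv2.minAreaRect(q); return len(q),np.round(c,1),np.round(s,1),round(a,1),np.round(np.median(P[mask][:,2])*1000,1)
E
python3 - <<'E'
from h import *
R={'box':((275,170,420,235),.085,.11),'block':((172,200,208,250),.04,.06),'bar':((120,160,162,252),.035,.056),'handle':((125,205,155,245),.11,.145)}
for n in ['top','scene']:
    f=np.load(n+'0.npz'); P=cloud(n,d=f['d']); 
    if n=='top': T=P; D=f['d']; g=cv2.cvtColor(f['p'],cv2.COLOR_RGB2GRAY)
    else:
        R={'box':((130,160,235,220),.085,.11),'block':((295,185,332,228),.04,.06),'bar':((340,185,370,270),.035,.056),'handle':((345,185,370,215),.11,.145)}
    for k,((a,b,c,d),lo,hi) in R.items():
        m=np.zeros((384,512),bool); m[b:d,a:c]=1
        m&=(P[...,2]>lo)&(P[...,2]<hi)&(f['d']>0)
        m=cv2.morphologyEx(m.astype(np.uint8),cv2.MORPH_OPEN,np.ones((2,2)))>0
        print(n,k,rect(P,m) if m.sum()>5 else 'none')
    # bench check
    print('bench z', np.median(P[250:300,300:380,2]) if n=='top' else np.median(P[100:150,180:240,2]))
f=np.load('top0.npz')['p'][150:265,110:320]
f=cv2.convertScaleAbs(f,alpha=1.6)
cv2.imwrite('pics/crop1.png',cv2.resize(f[...,::-1],None,fx=3.8,fy=3.8,interpolation=cv2.INTER_CUBIC))
E
```

```text
top box (3951, array([ 499. , -120.2]), array([176.5, 530.9]), 25.6, np.float64(96.0))
top block (399, array([467.6, 249.9]), array([53.7, 99.2]), 80.5, np.float64(48.2))
top bar (966, array([424.5, 298.6]), array([474., 149.]), 43.7, np.float64(44.2))
top handle (153, array([453.7, 370.9]), array([37.9, 22.2]), 11.2, np.float64(127.4))
bench z 7.676842612257313e-05
scene box (2485, array([841.8, -71.2]), array([836.8, 311.2]), 22.4, np.float64(95.6))
scene block (277, array([778.5, 229.9]), array([ 58.6, 779.2]), 86.1, np.float64(46.6))
scene bar (737, array([802.5, 352.3]), array([126.8, 761.1]), 81.3, np.float64(43.7))
scene handle (115, array([411.2, 386.5]), array([ 30.9, 138. ]), 74.7, np.float64(125.7))
bench z -9.540493830318458e-05
```

View pics/crop1.png

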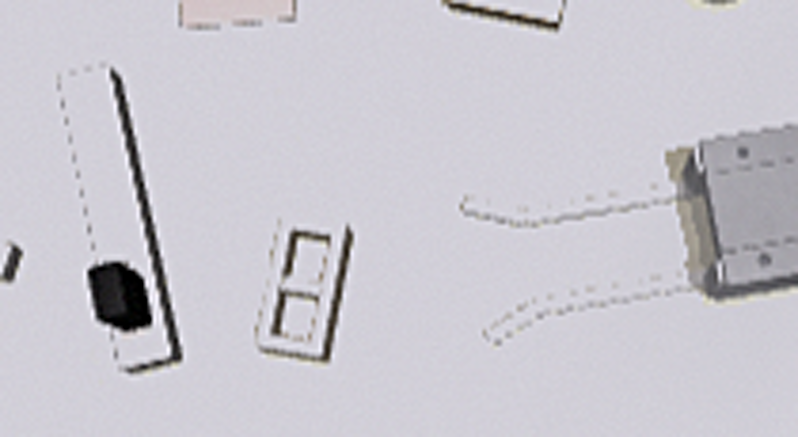

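The crop shows the rails, the mouth edge at (700,140)-(712,290), the block with its cells up, and the stick. Next I'll reject the depth outliers.

```bash
python3 - <<'E'
from h import *
W={'box':((.40,.75),(-.45,-.02),.096,.005),'block':((.38,.56),(.19,.31),.05,.005),'bar':((.40,.68),(.31,.43),.044,.004),'handle':((.42,.49),(.34,.41),.128,.004),'rails':((.40,.62),(-.045,.16),.008,.003)}
for n in ['top','scene']:
    d=np.load(n+'0.npz')['d']; P=cloud(n,d=d)
    for k,((a,b),(c,e),z,t) in W.items():
        m=(P[...,0]>a)&(P[...,0]<b)&(P[...,1]>c)&(P[...,1]<e)&(abs(P[...,2]-z)<t)&(d>0)
        if k!='rails':
            _,L,S,_=cv2.connectedComponentsWithStats(m.astype(np.uint8)); m=L==1+np.argmax(S[1:,4])
        q=P[m][:,:2]; 
        if len(q)<8: print(n,k,len(q)); continue
        print(n,k,rect(P,m))
        if k=='rails':
            for lo,hi in ((0,.05),(.05,.10),(.1,.16)):
                print(q[(q[:,1]>lo)&(q[:,1]<hi)][::12].round(3).tolist())
E
```

```text
top box (3728, array([ 537.1, -189.4]), array([108.8, 284.3]), 9.8, np.float64(96.1))
top block (338, array([467.9, 248.1]), array([50.3, 99.8]), 80.6, np.float64(50.3))
top bar (786, array([522.4, 389.8]), array([230. ,  40.8]), 14.4, np.float64(44.3))
top handle (120, array([455.2, 372.4]), array([38.9, 24. ]), 13.3, np.float64(128.5))
top rails (592, array([508.9,  56.8]), array([216.9, 201.6]), 0.5, np.float64(6.9))
[[0.61, 0.022], [0.58, 0.01], [0.543, 0.008], [0.538, 0.043], [0.535, 0.031], [0.531, 0.04], [0.522, 0.049], [0.473, 0.014], [0.47, 0.012], [0.466, 0.006], [0.461, 0.05], [0.458, 0.047], [0.426, 0.012]]
[[0.616, 0.075], [0.568, 0.09], [0.535, 0.096], [0.532, 0.073], [0.528, 0.058], [0.526, 0.067], [0.523, 0.064], [0.479, 0.052], [0.464, 0.052], [0.458, 0.058], [0.452, 0.084], [0.446, 0.096], [0.444, 0.073], [0.435, 0.055], [0.401, 0.093]]
[[0.616, 0.147], [0.598, 0.158], [0.565, 0.117], [0.537, 0.117], [0.532, 0.125], [0.526, 0.111], [0.497, 0.114], [0.455, 0.137], [0.438, 0.105], [0.418, 0.148]]
scene box (2369, array([ 539.6, -190.7]), array([111.6, 284.4]), 9.9, np.float64(95.9))
scene block (226, array([468.9, 247.6]), array([ 50.2, 106. ]), 80.7, np.float64(49.5))
scene bar (661, array([524.9, 388.9]), array([229.9,  41.1]), 14.6, np.float64(43.8))
scene handle (77, array([457. , 371.2]), array([37.3, 24. ]), 15.3, np.float64(127.5))
scene rails (315, array([506.7,  47.2]), array([186.3, 213.2]), 85.0, np.float64(7.6))
[[0.406, 0.033], [0.463, 0.027], [0.463, 0.034], [0.467, 0.035], [0.533, 0.015], [0.53, 0.043], [0.538, 0.031], [0.539, 0.038]]
[[0.43, 0.057], [0.458, 0.051], [0.447, 0.098], [0.469, 0.05], [0.515, 0.077], [0.522, 0.082], [0.526, 0.086], [0.528, 0.084], [0.534, 0.095]]
[[0.411, 0.125], [0.496, 0.11], [0.531, 0.119], [0.543, 0.122]]
```

Both views agree to about 2 mm, and the sizes match the ones given. I'm moving the block into the infeed first.

```bash
cat >> h.py <<'E'
from scipy.spatial.transform import Rotation
def ori(deg):
    a=np.radians(deg); c,s=np.cos(a),np.sin(a)
    q=Rotation.from_matrix(np.array([[c,0,-s],[s,0,c],[0,-1,0]])).as_quat(); return [q[3],*q[:3]]
LANE=-80.2; L=np.array([np.cos(np.radians(LANE)),np.sin(np.radians(LANE))]); N=np.array([-L[1],L[0]])
M=np.array([.538,-.190])-.14*L
def lane(x,z,y=0): return [*(M+x*L+y*N),z]
def st(*k):
    o=monitor.observe(); print(round(o['clock'],2),np.round(o['tool_pos'],4),'F',np.round(o['force'],1),'open',round(o['opening'],4))
    return o
E
python3 - <<'E'
from h import *
b=[.468,.248]
bot.reach([*b,.17],ori(80.6)); st()
bot.move_straight([*b,.088],vel=.15); st()
gripper_close(40); st()
bot.move_straight([*b,.15],vel=.15); o=st()
bot.reach(lane(-.08,.15),ori(LANE+90)); st()
bot.move_straight(lane(-.08,.095),vel=.15)
print(bot.move_straight(lane(-.08,.0875),vel=.04,threshold=6)); st()
p,d=viewer.read_camera('top'); np.savez('top1.npz',p=p,d=d)
p,d=viewer.read_camera('scene'); np.savez('scene1.npz',p=p,d=d)
cv2.imwrite('pics/s1.png',cv2.resize(p[120:260,180:380,::-1],(800,560)))
E
```

```text
1.81 [0.4682 0.2487 0.1705] F [0.3 1.1 0.1] open 0.0854
2.51 [0.4685 0.2485 0.0886] F [0.6 0.3 0.1] open 0.0851
2.93 [0.4688 0.2483 0.0893] F [-0.2 -0.3  4.8] open 0.0495
3.5 [0.4672 0.2477 0.149 ] F [ 0.1  0.2 -3.8] open 0.0492
4.39 [0.4999 0.0273 0.149 ] F [ 0.3 -0.6 -2.7] open 0.0494
True
5.17 [0.5025 0.0269 0.0893] F [0.4 0.2 3.7] open 0.0496
```

View pics/s1.png

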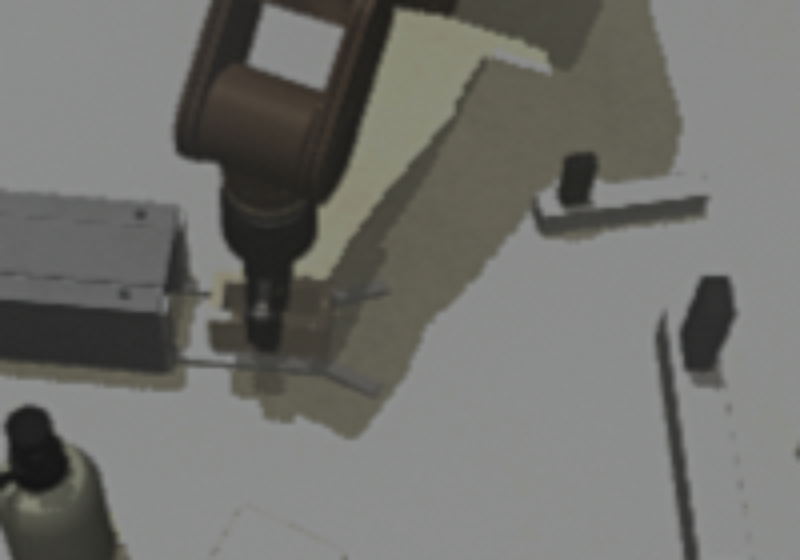

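The block stands between the rails. It touched down at TCP z 0.0893, the same as at the grasp, so it is on the bench and not on a rail. I'm releasing it, re-measuring block and stick, then fetching the stick.

```bash
python3 - <<'E'
from h import *
release(); o=st()
bot.move_straight(lane(-.08,.17),vel=.2)
g=np.array([.456,.372])
bot.reach([*g,.235],ori(104.5)); st()
for n in ['top','scene']:
    d=viewer.read_camera(n)[1]; P=cloud(n,d=d)
    for k,((a,b),(c,e),z,t) in {'block':((.40,.6),(-.05,.12),.05,.005),'bar':((.40,.68),(.31,.43),.044,.004),'box':((.40,.75),(-.45,-.02),.096,.005)}.items():
        m=(P[...,0]>a)&(P[...,0]<b)&(P[...,1]>c)&(P[...,1]<e)&(abs(P[...,2]-z)<t)&(d>0)
        _,Lb,S,_=cv2.connectedComponentsWithStats(m.astype(np.uint8)); m=Lb==1+np.argmax(S[1:,4])
        r=rect(P,m); print(n,k,r)
        v=r[1]/1000-M; print('   lane', v@L, v@N)
E
```

```text
5.72 [0.5    0.0272 0.0866] F [ 0.2  0.9 -0.4] open 0.0857
7.62 [0.456  0.3711 0.2339] F [ 0.1 -0.8  0.2] open 0.0855
top block (332, array([502.2,  27.8]), array([ 51. , 100.2]), 9.5, np.float64(50.2))
   lane -0.0807153403598481 0.0017940261526529343
top bar (407, array([572.1, 402. ]), array([127.7,  39.7]), 14.5, np.float64(44.2))
   lane -0.43755733198066443 0.13436643284457836
top box (3663, array([ 537.6, -190.3]), array([108.7, 283.7]), 9.8, np.float64(96.1))
   lane 0.14022753856987868 -0.0004452260091431376
scene block (243, array([503.2,  27.4]), array([55.2, 99.2]), 9.1, np.float64(49.4))
   lane -0.08015096770128866 0.002711350251470011
scene bar (665, array([524.8, 388.9]), array([230.3,  41.2]), 14.7, np.float64(43.8))
   lane -0.432699397821084 0.08552689480723415
scene box (2368, array([ 538.6, -191. ]), array([112.7, 284.7]), 9.8, np.float64(95.9))
   lane 0.14108753359798312 0.00042103523992402525
```

```bash
python3 - <<'E'
from h import *
g=[.456,.372]
bot.move_straight([*g,.152],vel=.15); st()
gripper_close(90); z=st()['tool_pos'][2]; print('zgrip',z)
bot.move_straight([*g,.25],vel=.15); st()
bot.reach(lane(-.335,.25),ori(LANE+90)); st()
bot.move_straight(lane(-.335,z+.012),vel=.15); st()
print(bot.move_straight(lane(-.335,z-.004),vel=.03,threshold=4)); st()
for n in ['top','scene']:
    p,d=viewer.read_camera(n); P=cloud(n,d=d)
    if n=='scene': cv2.imwrite('pics/s2.png',cv2.resize(p[120:260,180:380,::-1],(800,560)))
    for k,((a,b),(c,e),z,t) in {'block':((.40,.6),(-.05,.085),.05,.005),'bar':((.40,.6),(.083,.33),.044,.004)}.items():
        m=(P[...,0]>a)&(P[...,0]<b)&(P[...,1]>c)&(P[...,1]<e)&(abs(P[...,2]-z)<t)&(d>0)
        _,Lb,S,_=cv2.connectedComponentsWithStats(m.astype(np.uint8)); m=Lb==1+np.argmax(S[1:,4])
        r=rect(P,m); v=P[m][:,:2]-M; print(n,k,r,'lane x',np.percentile(v@L,[1,99]).round(3),'y',np.percentile(v@N,[1,99]).round(4))
E
```

```text
8.42 [0.4566 0.3721 0.1527] F [-0.9  0.6 -0.3] open 0.0854
9.01 [0.4563 0.3722 0.1527] F [-0.2 -0.   3.6] open 0.0234
zgrip 0.15266901062980912
9.81 [0.4552 0.3715 0.2482] F [ 0.1 -1.  -3.9] open 0.0232
11.15 [0.457  0.2781 0.2495] F [ 0.5  0.2 -2.7] open 0.0229
11.87 [0.4578 0.2784 0.1654] F [ 0.9 -0.8 -2.2] open 0.0231
True
12.32 [0.4578 0.2783 0.1527] F [1.  0.2 3. ] open 0.0231
top block (332, array([501.9,  27.8]), array([ 50.4, 100.2]), 9.7, np.float64(50.0)) lane x [-0.13  -0.031] y [-0.0233  0.0263]
top bar (627, array([475.7, 171.5]), array([ 40.3, 150.2]), 9.9, np.float64(44.4)) lane x [-0.299 -0.153] y [-0.0195  0.0198]
scene block (249, array([503.6,  27.1]), array([53.5, 99.6]), 10.2, np.float64(49.8)) lane x [-0.129 -0.03 ] y [-0.0223  0.0294]
scene bar (620, array([472.2, 210.8]), array([ 42.9, 229.9]), 9.2, np.float64(43.8)) lane x [-0.378 -0.153] y [-0.0174  0.0233]
```

View pics/s2.png

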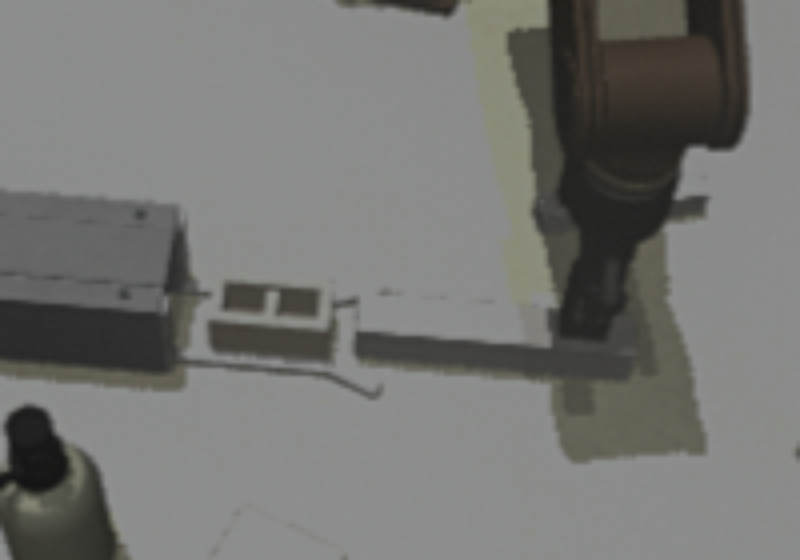

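The stick stands in line behind the block with its nose at -0.15, about 20 mm short of it. First I push through the flap at moderate speed, then feel for the stop in 2 mm steps.

```bash
python3 - <<'E'
from h import *
z=.1532
def fl(n=1):
    return np.mean([-(np.array(monitor.observe()['force'][:2])@L) for _ in range(n)])
NG=.185
off=0
for nose in [-.13,-.11,-.09,-.07,-.05,-.03,-.01,.01,.03,.05,.065]:
    hit=bot.move_straight(lane(nose-NG,z),vel=.08,threshold=18); o=monitor.observe()
    act=(np.array(o['tool_pos'][:2])-M)@L+NG
    print(round(o['clock'],2),nose,round(act,4),'F',round(fl(),1),np.round(o['force'],1),hit)
    if hit: break
else:
    base=[]
    while nose<.15:
        nose+=.002
        bot.move_straight(lane(nose-NG,z),vel=.03); f=fl(); b=np.median(base) if len(base)>2 else f
        print(round(nose,3),round(f,1),end='; ')
        if len(base)>2 and f>b+7: break
        base.append(f); base=base[-12:-0 or None]
    bot.dwell(.4); print('\nheld',fl(),'base',b); bot.dwell(.3); st()
E
```

```text
12.82 -0.13 -0.1289 F -3.2 [-0.6 -3.3  1. ] False
13.22 -0.11 -0.1094 F -0.3 [ 0.1 -0.3 -2. ] False
13.62 -0.09 -0.0896 F -0.3 [ 0.6 -0.2 -2.1] False
14.02 -0.07 -0.0709 F 5.1 [-0.4  5.1 -0.9] False
14.42 -0.05 -0.0506 F 5.2 [-1.1  5.1 -2. ] False
14.82 -0.03 -0.0298 F 0.3 [ 1.9  0.6 -2.6] False
15.22 -0.01 -0.0096 F 0.5 [ 0.3  0.6 -3.8] False
15.62 0.01 0.0102 F 0.3 [ 0.9  0.5 -3.9] False
16.02 0.03 0.0301 F 1.3 [-1.5  1.  -3.8] False
16.42 0.05 0.0501 F -0.1 [-0.8 -0.3 -2.8] False
16.76 0.065 0.065 F 0.7 [-0.5  0.7 -2.4] False
0.067 4.4; 0.069 5.9; 0.071 4.7; 0.073 4.4; 0.075 5.3; 0.077 3.8; 0.079 4.6; 0.081 4.9; 0.083 5.0; 0.085 4.9; 0.087 5.4; 0.089 4.6; 0.091 3.4; 0.093 4.9; 0.095 5.4; 0.097 5.4; 0.099 5.3; 0.101 5.4; 0.103 5.1; 0.105 4.9; 0.107 4.6; 0.109 4.1; 0.111 5.1; 0.113 5.2; 0.115 5.2; 0.117 5.8; 0.119 4.9; 0.121 5.1; 0.123 5.2; 0.125 5.3; 0.127 4.9; 0.129 4.9; 0.131 4.2; 0.133 5.1; 0.135 4.9; 0.137 6.3; 0.139 10.7; 0.141 12.5; 
held 12.629763180960397 base 5.073026867860031
26.96 [ 0.5064 -0.007   0.1535] F [-3.2 11.2  1.2] open 0.0232
```

The force rose from 5 N to 12.6 N at nose 0.139–0.141, which puts the stop face at about 0.238, within the stated range. I'll press 1.5 mm further to confirm the stiffness, then withdraw.

```bash
python3 - <<'E'
from h import *
z=.1532; NG=.185
fl=lambda: round(-(np.array(monitor.observe()['force'][:2])@L),1)
bot.move_straight(lane(.1425-NG,z),vel=.02,threshold=12); F=[]
for _ in range(7): bot.dwell(.1); F.append(fl())
print(F)
for nose in [.13,.05,-.02,-.07]:
    bot.move_straight(lane(nose-NG,z),vel=.12); print(nose,fl())
print(bot.move_straight(lane(-.07-NG,.150),vel=.02,threshold=3)); o=st()
p,d=viewer.read_camera('scene'); P=cloud('scene',d=d)
cv2.imwrite('pics/s3.png',cv2.resize(p[120:260,180:380,::-1],(800,560)))
E
```

```text
[np.float64(14.9), np.float64(14.4), np.float64(15.2), np.float64(15.0), np.float64(14.3), np.float64(14.7), np.float64(14.1)]
0.13 2.1
0.05 5.1
-0.02 -0.6
-0.07 -0.4
True
30.48 [0.4714 0.1988 0.1527] F [-0.3 -0.1  3.2] open 0.0229
```

View pics/s3.png

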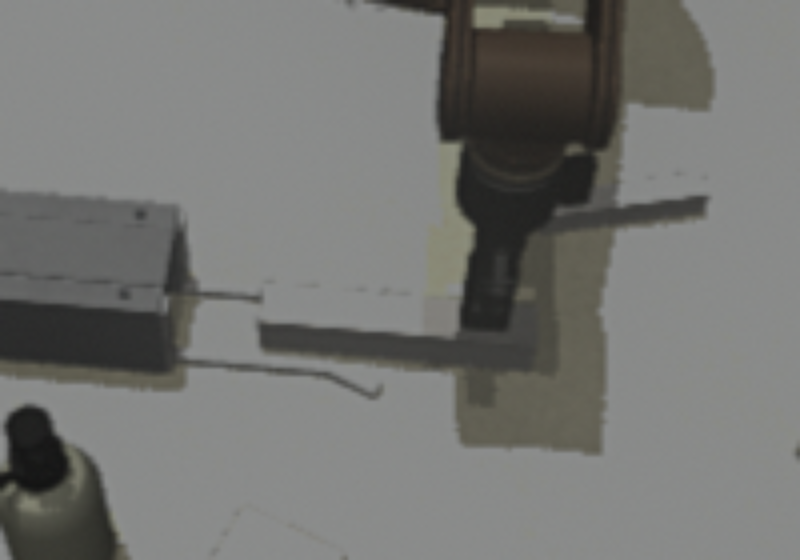

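The stick is out, with its nose well before the mouth, and no block is visible outside. Now I release, retract, and look into the mouth with the wrist camera.

```bash
python3 - <<'E'
from h import *
release(); st()
bot.move_straight(lane(-.255,.28),vel=.2); st()
print(viewer.camera_model('wrist')['mount'].round(3).tolist())
for ang,x,z in [(25,-.38,.20),(35,-.36,.25),(45,-.33,.30),(55,-.3,.3)]:
    a=np.radians(ang); y=np.array([*(L*np.cos(a)),-np.sin(a)])
    done=0
    for s in (1,-1):
        X=np.array([*N,0])*s; q=Rotation.from_matrix(np.c_[X,y,np.cross(X,y)]).as_quat(); q=[q[3],*q[:3]]
        j=inverse_kinematics(lane(x,z),q)
        if j is None: continue
        print(ang,s,np.round(j,2))
        if not done and abs(np.array(j)-monitor.observe()['joints']).max()<1.8:
            bot.reach(lane(x,z),q); done=1
    if done: break
p,d=viewer.read_camera('wrist'); cv2.imwrite('pics/w.png',cv2.convertScaleAbs(cv2.resize(p[...,::-1],(768,576)),alpha=1.7))
for n in ['top','scene']:
    p,d=viewer.read_camera(n); P=cloud(n,d=d)
    for k,((a,b),(c,e),zz,t) in {'bar':((.40,.6),(-.02,.33),.044,.004),'handle':((.42,.52),(.1,.28),.128,.004)}.items():
        m=(P[...,0]>a)&(P[...,0]<b)&(P[...,1]>c)&(P[...,1]<e)&(abs(P[...,2]-zz)<t)&(d>0)
        if m.sum()<20: print(n,k,'hidden'); continue
        _,Lb,S,_=cv2.connectedComponentsWithStats(m.astype(np.uint8)); m=Lb==1+np.argmax(S[1:,4])
        v=P[m][:,:2]-M; print(n,k,rect(P,m),'lane x',np.percentile(v@L,[1,99]).round(3))
st()
E
```

```text
31.16 [0.4696 0.1994 0.1507] F [ 0.6 -0.2 -0.1] open 0.0854
31.96 [0.4701 0.1991 0.2787] F [0.4 0.1 0. ] open 0.0852
[[1.0, -0.0, 0.001, 0.0], [-0.002, -0.291, 0.957, -0.069], [0.0, -0.957, -0.291, 0.074], [0.0, 0.0, 0.0, 1.0]]
25 1 [ 0.69  0.44  1.78 -0.91  1.67  0.81]
25 -1 [ 0.69  0.44  1.78 -0.91  1.67 -2.33]
top bar (806, array([481.4, 131.2]), array([ 40.4, 229.3]), 9.5, np.float64(44.4)) lane x [-0.299 -0.074]
top handle (112, array([469.4, 200.4]), array([22.7, 40.1]), 11.2, np.float64(128.0)) lane x [-0.275 -0.237]
scene bar (611, array([485.2, 131. ]), array([ 44.6, 228.7]), 9.5, np.float64(43.7)) lane x [-0.299 -0.073]
scene handle (79, array([472.3, 198.3]), array([27.2, 37.5]), 12.1, np.float64(127.7)) lane x [-0.273 -0.235]
32.98 [0.4505 0.3213 0.2013] F [-0.4  0.5  0.7] open 0.0854
```

View pics/w.png

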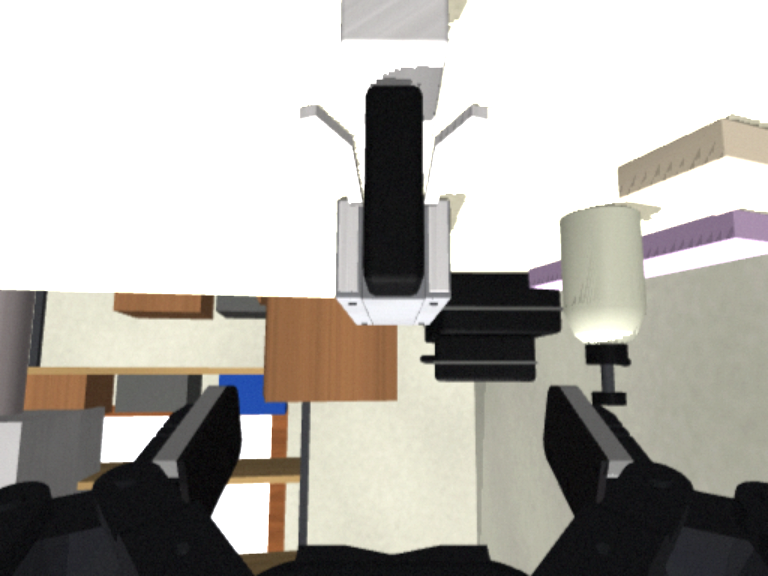

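The view is upside down and the stick handle hides most of the mouth. I'll look once more from higher up and slightly to the side, and measure the depth in the opening.

```bash
python3 - <<'E'
from h import *
a=np.radians(25); D=L*np.cos(.25)+N*-np.sin(.25); y=np.array([*(D*np.cos(a)),-np.sin(a)]); X=np.array([-D[1],D[0],0])
Rm=np.c_[X,y,np.cross(X,y)]; q=Rotation.from_matrix(Rm).as_quat()
pos=lane(-.33,.20,.08) 
bot.reach(pos,[q[3],*q[:3]]); bot.dwell(.3)
o=st(); w=o['orientation']; Rt=Rotation.from_quat([*w[1:],w[0]]).as_matrix()
p,d=viewer.read_camera('wrist'); m=viewer.camera_model('wrist')
v,u=np.mgrid[:384,:512]; c=np.stack([(u-m['cx'])/m['fx']*d,(v-m['cy'])/m['fy']*d,d],-1)
T=m['mount']; P=(c@T[:3,:3].T+T[:3,3])@Rt.T+o['tool_pos']
lx=(P[...,:2]-M)@L; ly=(P[...,:2]-M)@N
for z0 in np.arange(.005,.07,.01):
    k=(d>0)&(abs(ly)<.024)&(abs(P[...,2]-z0)<.005)&(lx>-.05)&(lx<.28)
    print(round(z0,3),k.sum(),np.percentile(lx[k],[5,50,95]).round(3) if k.sum() else '')
cv2.imwrite('pics/w2.png',cv2.resize(cv2.rotate(p,cv2.ROTATE_180)[200:384,130:380,::-1],(800,589)))
E
```

```text
33.71 [0.5358 0.2873 0.2002] F [-1.  -0.2  1. ] open 0.0853
0.005 179 [-0.038  0.008  0.032]
0.015 184 [0.01  0.011 0.013]
0.025 254 [0.01  0.012 0.013]
0.035 258 [0.01  0.011 0.013]
0.045 259 [0.01  0.011 0.013]
0.055 258 [0.01  0.011 0.013]
0.065 210 [0.002 0.011 0.013]
```

View pics/w2.png

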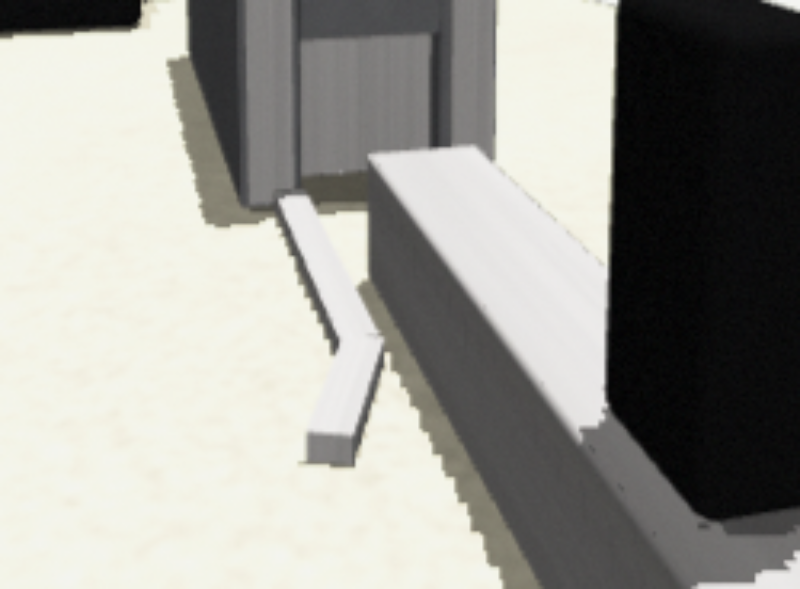

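The flap hangs vertical, 11 mm inside the mouth at every height. The stick stands flat outside, and the gripper is clear of everything.

```bash
python3 -c "
from workcell import *
bot.dwell(.3); workorder.finish_job(); print(monitor.observe()['clock'])"
```

```text
the job is handed in; nothing more can be done
the job is handed in; nothing more can be done
```

The block is inside the dust box, pressed on the stop. The flap is shut, and the stick is free on the bench outside. I handed the job in at about 34 s; no verdict is reported.

**What I did:** I stood the block between the rails, 80 mm before the mouth. I then pushed it through the flap with the largest stick and felt for the stop in 2 mm steps. Finally I drew the stick out, set it down and let go.

**Last checks:**
- **Stop:** the push force rose from about 5 N to 12.6 N with the nose 139–141 mm inside. It reached 14–15 N after another 1.5 mm and held there for 0.7 s. That is roughly 9–10 N on the stop, well under 28 N, and puts its face at about 237 mm, near the far end of the stated range.
- **Flap:** the wrist camera's depth put it 11 mm inside the mouth at every height, so it hangs vertical and shut.
- **Stick:** it stands flat (bar top at 44 mm, handle top at 128 mm), with its nose about 72 mm outside the mouth.
- **Robot:** the gripper was open and clear, and the tool forces were around 1 N or less, which is sensor noise.
- **Block:** it can't be seen behind the flap. Its position, about 185–190 mm inside (centre), and that it is upright are inferred from the push distance and the force.
- **Bystanders:** I didn't measure the sprayer, slab or scraper again. The arm and its load were kept away from them throughout.

One check fell short: the first wrist picture was blocked by the stick's handle, so I took a second from the side.

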